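# Fold the prop and hold the heavy well lid open with its lever

### The job

Push the crossbar of the upright safety prop toward the saddle so that the prop topples and lies flat under the lever, then press the long end of the lever down to its rubber stop with the fingertips so that the short end raises the heavy lid of the sample well. Finish while still holding the lever down and the lid raised. Only push and press: do not lift the lever out of its saddle, do not touch the lid, and leave the glassware and other things where they stand.

Things in the scene. Friction and masses are not known exactly. Their poses are not given: they have to be found in the camera images.
- lifter: Fixed lid lifter: aluminium plate 110 x 415 x 8 mm with a low grey open-topped well (100 x 120 mm, top 72 mm above the bench) at its +y end and a saddle (two slotted cheeks, 86 mm high, 55 mm wide over all) for the lever. Origin on the bench below the saddle; y runs along the lever, from its long end (-y) to the well (+y); z up. The plate spans y -215 to +200 mm.
- saddle (a point): Where the lever's pin should lie: the bottom of the open-topped saddle slots, 75 mm above the bench (pin centre); its axes are those of the lifter.
- lever: Loose dark steel bar, 24 mm wide, 10 mm thick, 0.25 kg, its 10 mm pin resting in the saddle. Origin on the pin's axis; at the start its axes are the lifter's and the bar slopes up 14 degrees to its long end (-y, 207 mm from the pin). The short arm (+y, 58 mm) lies under the lid's lip. On the rubber stop the bar slopes down about 16 degrees.
- press_pad (a point): Centre of the top face of the press pad (36 x 50 mm) on the lever's long end, 182 mm from the pin and 8 mm above the bar's mid-line; about 127 mm above the bench at the start, about 31 mm when the lever is on its stop. Pressing it takes about 2 to 7 N; let go, it rises again.
- lever_pin (a point): Centre of the lever's pin (the lever's origin).
- prop (a joint): Angle of the fold-down safety prop, a bar 24 x 8 mm, 82 mm long: 0 upright, grows as it topples toward the saddle (lifter's +y), 1.5 = flat on the plate. It starts near upright (-0.12 to 0.08) and stays by slight hinge friction; beyond about 0.5 rad it falls flat by itself. Upright, it blocks the lever after a few degrees.
- prop_bar (a point): Middle of the prop's crossbar: a round steel bar 10 mm thick, along the lifter's x, 72 mm from the prop's hinge (86 mm above the bench when upright), a 15 mm ball at each end 58 mm from the middle, so that it sticks out 45 mm on each side of the lever. Moves with the prop.
- prop_bar_far (a point): Point on the crossbar 45 mm from its middle, on the side away from the robot (lifter +x): a place to push.
- lid (a joint): Opening angle of the lid: 0 shut, about 0.20 when the lever is on its stop. It falls shut by its weight.
- lid_plate: Heavy steel lid, 104 x 149 x 16 mm, 2.2 to 3.8 kg, hinged on the well's far end (lifter y = +196 mm, z = 72 mm); origin on the hinge. Its lip reaches over the lever's short end to lifter y = +44 mm.
- vial_white: Small clear vial with a white cap, 17 x 17 x 52 mm, standing on the plate beside the saddle, on the side near the robot. Origin under its centre. Bystander.
- tape: Roll of tape lying flat, 62 mm across, 19 mm high, behind the lifter. Bystander.
- stopper: Rubber stopper, 27 mm across, 26 mm high, on the bench left of the well. Bystander.
- beaker: Small beaker with orange contents, 41 x 46 x 59 mm, left of the lifter. Bystander.
- timer: White lab timer, 62 x 66 x 19 mm, left of the lifter. Bystander.
- wash: Wash bottle, 68 x 101 x 201 mm, far left. Bystander.
- flask: Conical flask, 83 mm across, 106 mm high, far left. Bystander.
- prop_hinge (a point): Centre of the prop's hinge, whose axis is the lifter's x: at lifter y = -130 mm, 14 mm above the bench.
- rubber_stop (a point): Top of the round rubber stop for the lever, 26 mm across, 16 mm above the bench, at lifter y = -172 mm.

How it is judged (in metres and radians):
On the way, in this order (a step that is already met when the one before it is completed fails the run):
1. the prop has been folded flat while the lid is still shut (value of joint prop above 1.3 rad and value of joint lid below 0.1 rad), for 0.2 s.
2. the fingers press the lever down and the lid is raised (value of joint lid above 0.18 rad and contact force between the fingers and lever above 0.8 N), for 0.3 s.
At the end, for the whole second after the job is handed in: The prop lies flat (angle over 1.3 rad); the lid is held raised by 0.18 to 0.3 rad by the lever's short end (over 2 N between them), the fingers press on the lever (over 0.8 N), the lever is at rest and its pin lies in the saddle (within 8 mm) (all of step 2 and value of joint lid below 0.3 rad and value of joint prop above 1.3 rad and contact force between lever and lid_plate above 2 N and distance between lever_pin and saddle below 0.008 m and linear speed of lever below 0.02 m/s); the arm keeps its last pose, push and grip.
It fails at once if the lever is lifted or dragged out of its saddle (pin over 12 mm off) (distance between lever_pin and saddle above 0.012 m).
It fails at once if the robot touches the lid (contact force between any of the fingers, the arm and lid_plate above 0.5 N).
It fails at once if a bystander is moved by more than 30 mm (distance of any of vial_white, tape, stopper, beaker, timer, wash, flask from where it was at the start of the episode above 0.03 m).
It also fails if it takes over 48 s, if anything falls off the work surface, if the arm or the gripper's body presses on something with over 40 N, if the wrist force passes 120 N, or if a joint passes its speed limit or range.

### The arm

A 6-joint arm with a two-finger parallel gripper is mounted at the origin on a cart in front of the work surface, level with it; the furniture and walls round the work are solid. World frame = base frame: x ahead of the robot, y to its left, z up, the work surface at z = 0. Lengths are in mm, angles in rad, forces in N, time in s.
With the tool pointing down it reaches from about 300 to 875 mm from the base axis. Payload 4.2 kg.
Tool frame: the origin (TCP) lies midway between the tips of the shut fingers; the grasp point (between the pads) lies 19 mm behind it (grasp_offset is the z of the grasp point in the tool frame, in mm); z points along the fingers, x is the direction in which the jaws open and shut, and the axes are right-handed (so a half turn about z gives the same grasp; the last joint's range is limited). The gripper opens to 85 mm and grips with 20 to 120 N. Pads are 22 mm wide; open, the fingers measure 114 mm over their backs; the gripper's body (76 mm by 85 mm) begins 54 mm behind the grasp point. The pads swing forward as they close: fully open they stand 13 mm farther back than shut.
Start: joints at [-1.242, 0.32, 1.565, -0, 1.257, -0.02], TCP at [196.521, -540.389, 231.338] pointing down, gripper open.
Joint ranges: [-3.11, 3.11], [-0.84, 2.01], [0.21, 2.61], [-1.34, 4.49], [0.05, 2.63], [-2.56, 2.56]. Speed limits (rad/s): [2.57, 2.57, 3.14, 3.14, 3.14, 3.14].

### API

Orientations are given as a 3x3 rotation matrix whose columns are the frame's x, y, z axes.
In Python, from workcell import * gives the robot as it stands.
- The arm moves only by the tool jog_arm, never from a script. Its arguments are lists of equal length, an entry for each row: "linear": the shift along the tool's x, y, z in cm, a list of three; "twist": the turn about the tool's z in rad; "hand": the finger opening in cm, from 0 to 8.54. In form: {"linear": [[tx, ty, tz], ...], "twist": [twist, ...], "hand": [hand, ...]}. A call has 1 to 12 rows; each row shifts and turns the commanded pose from where the row before left it, along the tool's axes as they then stand; what a row does not reach is not made up. A row lasts 1/10 s, in which the tool goes at most 50 mm and 8.59 degrees, less where a joint would pass 70% of its speed; a pose out of reach is approached as far as the arm can. A call with a gripper value outside its range is refused whole. The fingers move at their own pace and stop on an object; the grip force is fixed at half the most. Time passes only in rows, so rows that do not move let the fingers close. It gives the time, the measured TCP pose, the force and the opening at its end, in the units of the state.
- get_state(): the state, without advancing time (a new reading comes with each control period).
- grab_frame(name): name is "scene" or "side" or "wrist"; returns a dict with "img" (400x640x3 uint8, red, green, blue), "intrinsics" (3x3 intrinsics, pixels), "rvec" (rotation vector, rad) and "tvec" (3), from world to camera coordinates, as OpenCV has them; the wrist camera has in their place "T_tool_cam" (4x4, takes a point from camera to tool coordinates, whose origin is the TCP and whose axes are the tool frame's). Camera axes: x right, y down, z forward; pixel columns grow to the right and rows downward; lengths in mm; the calibration is good to about 2 mm. A picture is of the moment at which its call begins: read the wrist's pose just before it. There is no depth.
- finish_job(): hands the job in, once; it reports no verdict.
The state is a dict: "clock": time; "q": joint angles; "dq": joint speeds; "joint_efforts": joint torques, N m; "tcp_pos": TCP position; "eef_rot": TCP orientation; "ft_force": force on the tool from outside, world axes, zero at the start; "ft_torque": the same for the moment, N m; "finger_gap": opening from 0.0 (shut) to 1.0 (fully open).
Only numpy, scipy, OpenCV 4.12 (cv2) and the standard library are available. Lean on these libraries where they do the work, as an engineer would, in place of code of your own. Each camera call takes 0.05 s, during which the arm holds its last target. There are 200 camera calls.

## Working session

There is one attempt and no reset: what is moved stays moved. The work goes in short steps, Python scripts to look and compute and a tool call to move; the robot and the scene stay as the last step left them, time stands still between calls to the robot, and variables do not carry over. Pictures are saved under pics/ and viewed, about 8 in all and at most 12, crops included, and the job is handed in when it is done.

Besides the shell and the picture viewer there is one more tool, called after "Call:" in YAML: its name, and indented under it one key for each argument. jog_arm: Moves the arm, as the interface text tells. Its arguments: {"type":"object","properties":{"linear":{"type":"array"},"twist":{"type":"array"},"hand":{"type":"array"}},"required":["linear","twist","hand"]}

```bash
mkdir -p pics
python3 - <<'E'
from workcell import *
import cv2,numpy as np,pickle
s=get_state();print({k:np.round(s[k],3).tolist() for k in('clock','tcp_pos','eef_rot','finger_gap','ft_force')})
d={n:grab_frame(n) for n in('scene','side')}
pickle.dump(d,open('f0.pkl','wb'))
for n in d:
    cv2.imwrite(f'pics/{n}0.png',d[n]['img'][:,:,::-1]); print(n,d[n]['intrinsics'].tolist(),d[n]['rvec'],d[n]['tvec'])
E
```

```text
{'clock': 0.0, 'tcp_pos': [196.36, -539.911, 230.459], 'eef_rot': [[0.342, -0.94, -0.001], [-0.94, -0.342, 0.002], [-0.002, -0.0, -1.0]], 'finger_gap': 0.999, 'ft_force': [-0.524, -0.076, -0.05]}
scene [[481.4431543757603, 0.0, 318.50553519729516], [0.0, 481.4431543757603, 205.72172052987338], [0.0, 0.0, 1.0]] [ 2.16954121 -1.15100733  0.44625357] [-156.60269976  405.8200163  1372.8337655 ]
side [[518.400934520453, 0.0, 319.29238237046854], [0.0, 518.400934520453, 202.8361337941989], [0.0, 0.0, 1.0]] [ 0.54063582 -2.56635979  1.37644629] [ 498.60698605  110.82907129 1379.95486832]
```

View pics/scene0.png

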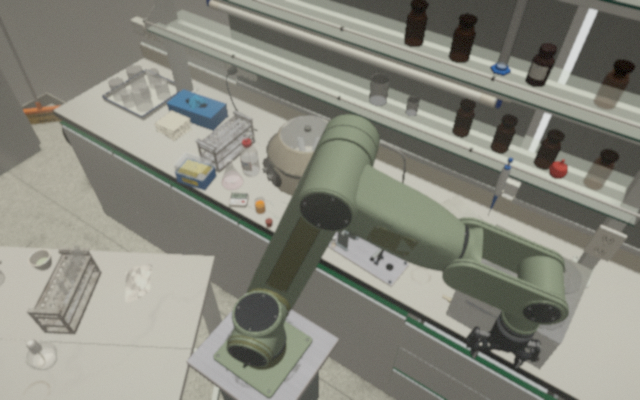

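View pics/side0.png

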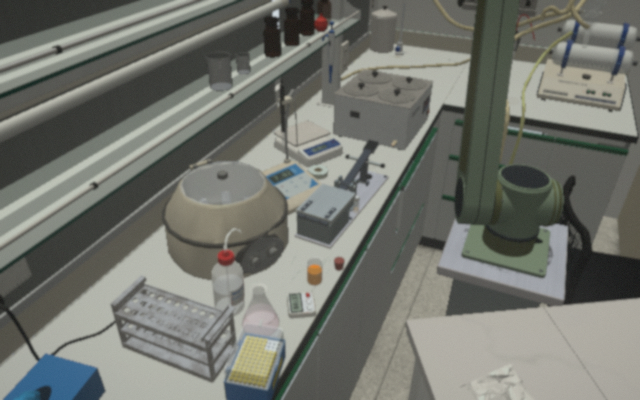

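The scene view shows the lifter's long end near (375,258), partly hidden by the arm. The side view shows the well at (327,205), the lever up to (372,147) and the crossbar near (363,162). I'll zoom in on both.

```bash
cat > h.py <<'E'
import cv2,numpy as np
def ray(f,uv):
    R=cv2.Rodrigues(np.array(f['rvec'],float))[0];t=np.array(f['tvec'],float).ravel()
    d=R.T@np.linalg.solve(f['intrinsics'],[uv[0],uv[1],1.]);return -R.T@t,d
def onz(f,uv,z):
    c,d=ray(f,uv);return c+d*(z-c[2])/d[2]
E
python3 - <<'E'
import pickle,cv2,numpy as np
from h import *
d=pickle.load(open('f0.pkl','rb'))
a=cv2.resize(d['side']['img'][130:250,280:400],None,fx=5,fy=5,interpolation=cv2.INTER_CUBIC)
cv2.imwrite('pics/crop.png',a[:,:,::-1])
for uv in [(297,238),(327,245),(387,178)]: print(onz(d['side'],uv,8))
print(onz(d['scene'],(375,258),50))
E
```

```text
[515.39152866 214.06917008   8.        ]
[431.1876457  208.72793012   8.        ]
[ 389.25183852 -184.09360916    8.        ]
[ 419.41315141 -121.22847391   50.        ]
```

View pics/crop.png

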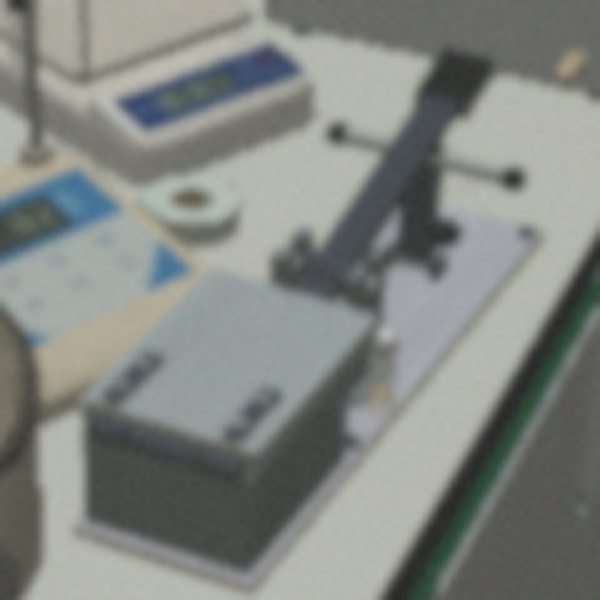

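The crop shows the plate corners at crop px (82,530), (250,585) and (540,237). The crossbar balls are at (337,132) and (513,178), the pad at about (460,78), and the vial at (383,365) on the near side.

Run:
```python
import pickle
from h import *
f=pickle.load(open('f0.pkl','rb'))['side']
for n,x,y,z in [('c+x+y',82,528,8),('c-x+y',250,583,8),('c-x-y',541,235,8),('ballfar',337,132,86),('ballnear',513,178,86),('pad',460,76,127),('tapebase',190,210,10)]:
    print(n,onz(f,(279.6+x/5,129.6+y/5),z).round(1))
```

```text
c+x+y [523.1 204.1   8. ]
c-x+y [423.1 210.6   8. ]
c-x-y [ 389.5 -193.5    8. ]
ballfar [ 508.3 -131.3   86. ]
ballnear [ 392.  -121.8   86. ]
pad [ 440.4 -157.6  127. ]
tapebase [ 603.7 -125.8   10. ]
```

Estimates agree: yaw is about -4.75°, and the saddle is near (461, 3 to 15). I'll turn to align tool x with lifter -y, then move over for a close look.

Call:
jog_arm:
  linear:
    - [0,0,0]
    - [0,0,0]
    - [0,0,0]
    - [0,0,0]
    - [0,0,-1]
    - [-2,-1.5,-1]
    - [-2.5,-1.8,0]
    - [-2.5,-1.8,0]
    - [-2.5,-1.8,0]
    - [-2.5,-1.8,0]
    - [-2.5,-1.8,0]
    - [-2.5,-1.8,0]
  twist: [0.108,0.108,0.108,0.108,0,0,0,0,0,0,0,0]
  hand: [0,0,0,0,0,0,0,0,0,0,0,0]

```text
clock: 1.3
tcp_pos: [334.0, -380.3, 252.0]
eef_rot: [[-0.081, -0.997, 0.001], [-0.997, 0.081, -0.001], [0.001, -0.001, -1.0]]
ft_force: [0.0, 0.3, -1.7]
finger_gap: -0.004
```

Call:
jog_arm:
  linear:
    - [-2.5,-1.8,0]
    - [-2.5,-1.8,0]
    - [-2.5,-1.8,0]
    - [-2.5,-1.8,0]
    - [-2.5,-1.8,0]
    - [0,0,0]
    - [0,0,0]
  twist: [0,0,0,0,0,0,0]
  hand: [0,0,0,0,0,0,0]

```text
clock: 2.0
tcp_pos: [433.5, -263.9, 251.7]
eef_rot: [[-0.08, -0.997, -0.0], [-0.997, 0.08, -0.001], [0.001, 0.0, -1.0]]
ft_force: [-0.6, 0.1, 0.0]
finger_gap: -0.002
```

```bash
cat > w.py <<'E'
from workcell import *
import cv2,numpy as np,pickle,sys
s=get_state();f=grab_frame('wrist')
T=np.eye(4);T[:3,:3]=s['eef_rot'];T[:3,3]=s['tcp_pos']
M=np.linalg.inv(T@np.array(f['T_tool_cam'],float))
f['rvec']=cv2.Rodrigues(M[:3,:3])[0].ravel();f['tvec']=M[:3,3]
pickle.dump(f,open(f'{sys.argv[1]}.pkl','wb'))
cv2.imwrite(f'pics/{sys.argv[1]}.png',f['img'][:,:,::-1])
print({k:np.round(s[k],3).tolist() for k in('clock','tcp_pos','eef_rot','finger_gap','ft_force')})
E
python3 w.py w1
```

```text
{'clock': 2.0, 'tcp_pos': [433.467, -263.924, 251.676], 'eef_rot': [[-0.08, -0.997, -0.0], [-0.997, 0.08, -0.001], [0.001, 0.0, -1.0]], 'finger_gap': -0.002, 'ft_force': [-0.617, 0.11, 0.008]}
```

View pics/w1.png

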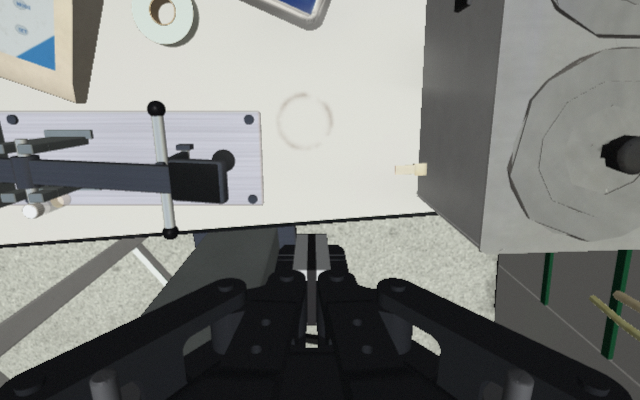

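The wrist view shows the crossbar balls at (156,108) and (170,232), the pad from (169,165) to (225,202), and plate corners at (262,110) and (263,205). The hotplate box is on the right.

Run:
```python
import pickle
from h import *
f=pickle.load(open('w1.pkl','rb'))
for n,x,y,z in [('ballfar',156,108,86),('ballnear',170,232,86),('pad',197,181,127),('padendfar',228,160,132),('c+x-y',262,110,8),('c-x-y',263,205,8),('pin',15,172,75),('box base',420,200,0),('box top(z=120?)',482,250,120),('vialcap',32,211,52)]:
    print(n,onz(f,(x,y),z).round(1))
```

```text
ballfar [ 507.  -132.3   86. ]
ballnear [ 389.9 -122.7   86. ]
pad [ 446.5 -172.4  127. ]
padendfar [ 462.3 -201.3  132. ]
c+x-y [ 497.5 -214.9    8. ]
c-x-y [ 387.6 -203.2    8. ]
pin [459.  20.  75.]
box base [ 376.5 -393.4    0. ]
box top(z=120?) [ 363.4 -410.8  120. ]
vialcap [413.2  35.7  52. ]
```

Call:
jog_arm:
  linear:
    - [-2.4,-1.33,0]
    - [-2.4,-1.33,0]
    - [-2.4,-1.33,0]
    - [0,0,2.5]
    - [0,0,3]
    - [0,0,3]
    - [0,0,3]
    - [0,0,3]
    - [0,0,2]
    - [0,0,1.2]
    - [0,0,0]
    - [0,0,0]
  twist: [0,0,0,0,0,0,0,0,0,0,0,0]
  hand: [0,0,0,0,0,0,0,0,0,0,0,0]

```text
clock: 3.25
tcp_pos: [479.5, -196.4, 75.0]
eef_rot: [[-0.084, -0.996, 0.001], [-0.996, 0.084, -0.001], [0.001, -0.001, -1.0]]
ft_force: [0.7, 0.4, 0.1]
finger_gap: -0.005
```

Call:
jog_arm:
  linear:
    - [-1.2,0,0]
    - [-1.2,0,0]
    - [-1,0,0]
    - [-1,0,0]
    - [-1,0,0]
    - [-1,0,0]
    - [-1,0,0]
    - [-1,0,0]
    - [-1,0,0]
    - [0,0,0]
    - [0,0,0]
    - [0,0,0]
  twist: [0,0,0,0,0,0,0,0,0,0,0,0]
  hand: [0,0,0,0,0,0,0,0,0,0,0,0]

```text
clock: 4.45
tcp_pos: [486.9, -102.2, 74.3]
eef_rot: [[-0.083, -0.997, 0.0], [-0.997, 0.083, -0.0], [0.0, -0.0, -1.0]]
ft_force: [-0.3, 0.5, 0.5]
finger_gap: 0.0
```

```bash
python3 w.py w2
```

```text
{'clock': 4.45, 'tcp_pos': [486.908, -102.231, 74.309], 'eef_rot': [[-0.083, -0.997, 0.0], [-0.997, 0.083, -0.0], [0.0, -0.0, -1.0]], 'finger_gap': 0.0, 'ft_force': [-0.274, 0.506, 0.506]}
```

View pics/w2.png

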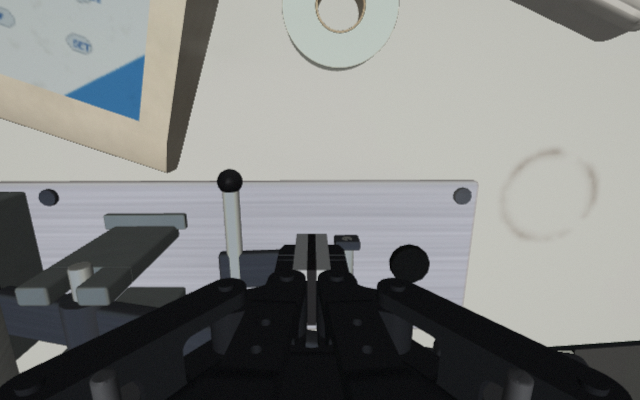

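The crossbar ball is now at (230,181), well past the fingertips, so it appears flat. I'll check the ray against a height of 14 mm.

Run:
```python
import pickle
from h import *
f=pickle.load(open('w2.pkl','rb'))
for z in (14,50,70): print(z,onz(f,(230,181),z).round(1))
print('c+x-y',onz(f,(476,181),8).round(1))
```

```text
14 [511.2 -54.5  14. ]
50 [518.6 -63.9  50. ]
70 [522.7 -69.2  70. ]
c+x-y [ 497.1 -209.2    8. ]
```

The crossbar lies flat: the z=14 ray gives (511,-55) against the expected (513,-58). Next I rise, move over the pad, and descend to just above it.

Call:
jog_arm:
  linear:
    - [0,0,-2]
    - [0,0,-3]
    - [0,0,-3]
    - [0,0,-1]
    - [2.5,1.15,0]
    - [2.5,1.15,0]
    - [2.5,1.15,0]
    - [0,0,0]
    - [0,0,1.0]
    - [0,0,1.0]
    - [0,0,0]
    - [0,0,0]
  twist: [0,0,0,0,0,0,0,0,0,0,0,0]
  hand: [0,0,0,0,0,0,0,0,0,0,0,0]

```text
clock: 5.7
tcp_pos: [446.3, -173.2, 143.5]
eef_rot: [[-0.082, -0.997, -0.001], [-0.997, 0.082, 0.001], [-0.001, 0.001, -1.0]]
ft_force: [0.1, 0.7, -0.2]
finger_gap: -0.004
```

Call:
jog_arm:
  linear:
    - [0,0,0.8]
    - [0,0,0.8]
    - [0,0,0.8]
    - [0,0,0.8]
    - [0,0,0.8]
    - [0,0,0.8]
    - [0,0,0.8]
    - [0,0,0]
    - [0,0,0]
  twist: [0,0,0,0,0,0,0,0,0]
  hand: [0,0,0,0,0,0,0,0,0]

```text
clock: 6.6
tcp_pos: [445.9, -173.6, 88.0]
eef_rot: [[-0.083, -0.997, -0.001], [-0.997, 0.083, 0.001], [-0.001, 0.001, -1.0]]
ft_force: [-0.6, -0.3, 2.5]
finger_gap: 0.002
```

Call:
jog_arm:
  linear:
    - [0,0,0.7]
    - [0,0,0.7]
    - [0,0,0.7]
    - [0,0,0.7]
    - [0,0,0.7]
    - [0,0,0.6]
    - [0,0,0.5]
    - [0,0,0.4]
    - [0,0,0.2]
    - [0,0,0.2]
    - [0,0,0]
    - [0,0,0]
  twist: [0,0,0,0,0,0,0,0,0,0,0,0]
  hand: [0,0,0,0,0,0,0,0,0,0,0,0]

```text
clock: 7.8
tcp_pos: [446.1, -173.9, 34.3]
eef_rot: [[-0.083, -0.997, -0.0], [-0.997, 0.083, -0.0], [0.0, 0.0, -1.0]]
ft_force: [0.2, 0.8, 2.3]
finger_gap: -0.001
```

Call:
jog_arm:
  linear:
    - [0,0,0.15]
    - [0,0,0.15]
    - [0,0,0]
    - [0,0,0]
  twist: [0,0,0,0]
  hand: [0,0,0,0]

```text
clock: 8.2
tcp_pos: [446.4, -173.9, 32.3]
eef_rot: [[-0.083, -0.997, 0.001], [-0.997, 0.083, -0.0], [0.0, -0.001, -1.0]]
ft_force: [-1.7, 2.8, 11.7]
finger_gap: 0.003
```

The force jumped to 11.7 N, so the lever is on its stop. I'll check with the side view.

Run:
```python
from workcell import *
import cv2,numpy as np
i=grab_frame('side')['img'][130:250,280:400]
cv2.imwrite('pics/c2.png',cv2.resize(i,None,fx=5,fy=5,interpolation=cv2.INTER_CUBIC)[:,:,::-1])
s=get_state();print(s['clock'],s['tcp_pos'],s['ft_force'])
```

```text
8.25 [ 446.41106075 -173.85508929   32.30790094] [-1.74759882  3.05122381 12.0798813 ]
```

View pics/c2.png

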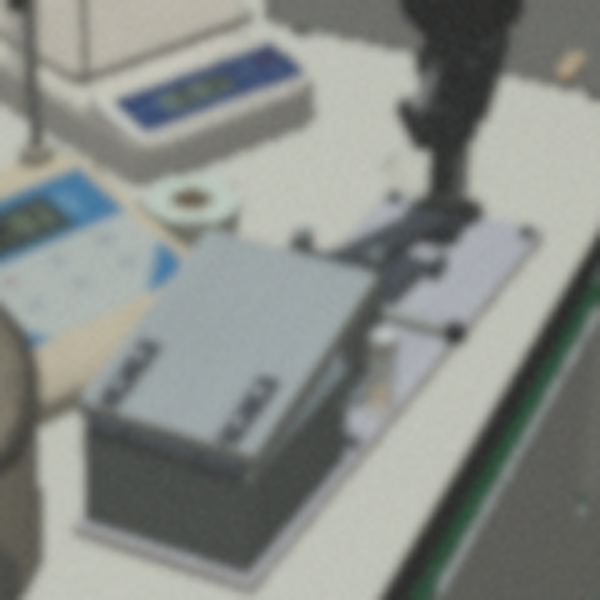

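The lid is raised with its wedge gap visible at (320,380), the crossbar is flat at (455,332), and the vial hasn't moved. I'll hold briefly, then hand in.

Call:
jog_arm:
  linear:
    - [0,0,0]
    - [0,0,0]
    - [0,0,0]
    - [0,0,0]
  twist: [0,0,0,0]
  hand: [0,0,0,0]

```text
clock: 8.65
tcp_pos: [446.4, -173.9, 32.3]
eef_rot: [[-0.083, -0.997, 0.001], [-0.997, 0.083, -0.0], [0.0, -0.001, -1.0]]
ft_force: [-2.4, 2.6, 11.4]
finger_gap: 0.005
```

```bash
python3 -c "
from workcell import *
s=get_state();print(s['tcp_pos'],s['ft_force']);print(finish_job())"
```

```text
[ 446.43187854 -173.85682169   32.32525456] [-2.44460336  2.57146833 11.37581316]
the job is handed in; nothing more can be done
None
```

I toppled the prop by pushing the far side of its crossbar with shut fingers, then pressed the lever pad down to its rubber stop. I handed the job in at about 8.7 s with the lever still held down; no verdict was reported.

- **Prop:** the wrist image put the far ball of the crossbar at (511, -55) mm. That is within about 4 mm of where it should lie when flat.
- **Lever:** the fingertips were steady at z = 32 mm with about 11 N. The force had jumped from 2.3 N, which indicates the lever reached its stop.
- **Lid:** the last side view showed the lid raised and the vial and tape in place. I judged the lid angle from that picture and the stop contact and did not measure it.

No check failed. I did not check the lever pin's position in the saddle directly.

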